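# Roll the feeder tubes holes-up, rack them and sort the feeding tools

### The arm

A 6-joint arm with a two-finger parallel gripper is mounted at the origin on the work surface. World frame = base frame: x ahead of the robot, y to its left, z up, the work surface at z = 0. Lengths are in m, angles in rad, forces in N, time in s.
With the tool pointing down it reaches from about 0.3 to 0.875 m from the base axis. Payload 6.4 kg.
Tool frame: the origin (TCP) lies at the very end of the fingers, on their centre line; the grasp point (between the pads) lies 19 mm behind it; z points along the fingers, y is the line along which they close (so a half turn about z gives the same grasp; the last joint's range is limited). The gripper opens to 88 mm and grips with 3 to 60 N. Pads are 18 mm wide; open, the fingers measure 123 mm over their backs; the gripper's body (75 mm by 187 mm) begins 45 mm behind the grasp point.
Start: joints at [0.952, 0.181, 1.607, -0, 1.354, -0.206], TCP at [0.231, 0.527, 0.239] pointing down, gripper open.
Joint ranges: [-2.99, 2.99], [-0.89, 2.07], [0.3, 2.58], [-1.14, 4.28], [0, 2.63], [-3.12, 3.12]. Speed limits (rad/s): [2.57, 2.57, 3.01, 3.14, 3.14, 3.14].

### API

Orientations are given as a unit quaternion [x, y, z, w].
In Python, from cell import ctrl gives the robot as it stands.
- The arm moves only by the shell command python3 -m handwheel 'ROWS' [FORCE]. ROWS is JSON, a list of rows, each a list of 5 numbers: the shift along the tool's x, y, z in units of 50 mm (1.0 is 50 mm), then the turn about the tool's z in rad, then the finger opening in mm, from 0 to 88.1. In form: [[tx, ty, tz, twist, claw], ...]. A call has 1 to 20 rows; each row is the pose to reach, as a shift and turn from the pose commanded when the call began, along the tool's axes at that moment; what a row does not reach only later rows make up. A row lasts 1/8 s, in which the tool goes at most 62.5 mm and 10.7 degrees, less where a joint would pass 70% of its speed; a pose out of reach is approached as far as the arm can. A call with a gripper value outside its range is refused whole. The fingers move at their own pace and stop on an object; FORCE is the grip in N (left out, the last holds). Time passes only in rows, so rows that repeat a pose let the fingers close. It gives the time, the measured TCP pose, the force, the opening and the grip force at its end, in the units of the state.
- ctrl.state(): the state, without advancing time (a new reading comes with each control period).
- ctrl.capture(name): name is "side" or "top"; returns (picture, depth): 400x640x3 uint8, blue, green, red; 400x640 float32, m along the optical axis (not along the pixel's ray), 0 where there is no reading.
- ctrl.calibration(name): a dict with "mtx" (3x3 intrinsics, pixels), "eye" and "attitude" of the camera in the world. Camera axes: x right, y up, looking along -z (the intrinsics and any distortion apply to the point x, -y, -z); pixel columns grow to the right and rows downward; lengths in m; the calibration is good to about 2 mm. A picture is of the moment at which its call begins. calibration takes no time and is no camera call.
- ctrl.job_done(): hands the job in; it is judged then, once.
The state is a dict: "time": time; "qpos": joint angles; "joint_velocities": joint speeds; "effort": joint torques, N m; "position": TCP position; "tool_rot": TCP orientation; "contact_force": force on the tool from outside, world axes, zero at the start; "ft_torque": the same for the moment, N m; "opening": opening from 0.0 (shut) to 1.0 (fully open); "grip_force": force on a finger pad.
Only numpy, scipy, OpenCV 4.12 (cv2) and the standard library are available. Lean on these libraries where they do the work, as an engineer would, in place of code of your own. Each camera call takes 0.05 s, during which the arm holds its last target. There are 200 camera calls.

### The job

Get the feeding station ready: roll each feeder tube on the mat until its row of air holes faces up - do not lift a tube clear while its holes face elsewhere - then lay it in the rack between the two blue rails, holes still up. Put every loose pair of orange tweezers lying on the table in the clear tub and every steel scoop in the grey tub, and leave the other things on the table where they are.

Things in the scene. Friction and masses are not known exactly. Their poses are not given: they have to be found in the camera images.
- mat: black rolling mat fixed to the table, 230 mm along its x, 440 mm along its y, 3 mm thick, with a green lip 6 mm wide and 8 mm high (over the table) along both long edges (x = +-112 mm); origin at the centre of its underside. Tubes roll along its x.
- rack: feeding rack fixed to the table, 440 mm long along its y: a grey base plate 60 mm wide and 4 mm thick bearing two parallel blue rails (8 mm wide, tops 14 mm high, 26 mm apart) that cradle tubes end to end between end stops (inner faces at y = +-214 mm, 34 mm high). Origin at the centre of its underside. A tube in it has its centre 32 mm up, at x = 0.
- tube1: rigid white feeder tube, green caps, 44 mm diameter, 110 mm long, about 80 g; origin at its centre, x along its axis, z out through the orange strip with five black air holes (z up = holes up). Starts on the mat, axis within 15 degrees of the mat's y, holes 95 to 145 degrees away from up, either way round. Rolls freely, with slight rolling resistance. May be absent.
- tube2: rigid white feeder tube, green caps, 44 mm diameter, 110 mm long, about 80 g; origin at its centre, x along its axis, z out through the orange strip with five black air holes (z up = holes up). Starts on the mat, axis within 15 degrees of the mat's y, holes 95 to 145 degrees away from up, either way round. Rolls freely, with slight rolling resistance. May be absent.
- tube3: rigid white feeder tube, green caps, 44 mm diameter, 110 mm long, about 80 g; origin at its centre, x along its axis, z out through the orange strip with five black air holes (z up = holes up). Starts on the mat, axis within 15 degrees of the mat's y, holes 95 to 145 degrees away from up, either way round. Rolls freely, with slight rolling resistance. May be absent.
- tweezers1: rigid orange feeding tweezers lying flat, 132 mm long along x, 16 mm high, about 23 mm wide at the middle (20 mm at the joined end, 26 mm at the open tips at +x); origin at its centre, half-way up: grasp there across y. z up. May be absent.
- tweezers2: rigid orange feeding tweezers lying flat, 132 mm long along x, 16 mm high, about 23 mm wide at the middle (20 mm at the joined end, 26 mm at the open tips at +x); origin at its centre, half-way up: grasp there across y. z up. May be absent.
- scoop1: steel scoop lying flat, 132 mm long: handle 18 mm wide, 16 mm high from x = -70 to +18 mm, open square head 40 mm wide from x = +18 to +62 mm; origin on the handle near the centre of mass, half-way up: grasp there across y. z up. May be absent.
- scoop2: steel scoop lying flat, 132 mm long: handle 18 mm wide, 16 mm high from x = -70 to +18 mm, open square head 40 mm wide from x = +18 to +62 mm; origin on the handle near the centre of mass, half-way up: grasp there across y. z up. May be absent.
- clear_tub: clear acrylic open tub fixed to the table, outside 180 mm along its x, 120 mm along its y, 50 mm high, walls 4 mm, floor about 4 mm thick; origin at the centre of its underside. The two tubs may change places. For the tweezers.
- grey_tub: grey open tub fixed to the table, outside 180 mm along its x, 120 mm along its y, 50 mm high, walls 4 mm, floor about 4 mm thick; origin at the centre of its underside. The two tubs may change places. For the scoops.
- bowl: white ceramic bowl, 100 mm across, 45 mm high. Bystander, loose; leave it where it is. Origin at the centre of its underside.
- sprayer: blue bottle, 64 mm across, 170 mm high. Bystander, loose; leave it where it is. Origin at the centre of its underside.
- supplement: closed white jar, 70 mm across, 80 mm high. Bystander, loose; leave it where it is. Origin at the centre of its underside.
- snake_hook: steel snake hook lying along its y, from -300 to +235 mm, 22 mm thick black grip at -y, hook bent towards +x. Bystander, loose; leave it where it is. Origin at the centre of its underside.
- thermometer: black round thermometer puck, 60 mm across, 18 mm high. Bystander, loose; leave it where it is. Origin at the centre of its underside.
Mind the look-alikes: they are no part of the job. What is shaped like the scoop1 but red is not meant.

How it is judged:
At the end, for the whole second after the job is handed in: Every tube present rests in the rack (centre within 10 mm of its middle line, 175 mm of its middle along y, below 38 mm), air holes within 0.40 rad of up; all tweezers present rest inside the clear tub, all scoops inside the grey tub (origin between the walls, below 55 mm) (x of tube1 in the frame of rack between -0.01 and 0.01 m and y of tube1 in the frame of rack between -0.175 and 0.175 m and z of each of tube1, tube2, tube3 in the frame of rack below 0.038 m and angle between each of tube1, tube2, tube3's own z axis and vertical below 0.4 rad and linear speed of each of tube1, tube2, tube3, tweezers1, tweezers2, scoop1, scoop2 below 0.02 m/s and x of tube2 in the frame of rack between -0.01 and 0.01 m and y of tube2 in the frame of rack between -0.175 and 0.175 m and x of tube3 in the frame of rack between -0.01 and 0.01 m and y of tube3 in the frame of rack between -0.175 and 0.175 m and x of tweezers1 in the frame of clear_tub between -0.09 and 0.09 m and y of tweezers1 in the frame of clear_tub between -0.06 and 0.06 m and z of each of tweezers1, tweezers2 in the frame of clear_tub below 0.055 m and x of tweezers2 in the frame of clear_tub between -0.09 and 0.09 m and y of tweezers2 in the frame of clear_tub between -0.06 and 0.06 m and x of scoop1 in the frame of grey_tub between -0.09 and 0.09 m and y of scoop1 in the frame of grey_tub between -0.06 and 0.06 m and z of each of scoop1, scoop2 in the frame of grey_tub below 0.055 m and x of scoop2 in the frame of grey_tub between -0.09 and 0.09 m and y of scoop2 in the frame of grey_tub between -0.06 and 0.06 m); the robot touches nothing.
It fails at once if a tube is lifted clear (centre above 80 mm) while its air holes do not face up ((height (world z) of tube1 above 0.08 m and angle between tube1's own z axis and vertical above 0.9 rad) or (height (world z) of tube2 above 0.08 m and angle between tube2's own z axis and vertical above 0.9 rad) or (height (world z) of tube3 above 0.08 m and angle between tube3's own z axis and vertical above 0.9 rad)).
It fails at once if a bystander is pushed more than 4 cm away (distance of any of bowl, sprayer, supplement, snake_hook, thermometer from where it was at the start of the episode above 0.04 m).
Of tube1, tube2, tube3 only 2 to 3 are there at a start; the rules pass over those that are not, and their reading is None.
Of tweezers1, tweezers2, scoop1, scoop2 only 3 to 4 are there at a start; the rules pass over those that are not, and their reading is None.
At some moment in a run one of tweezers1, tweezers2, scoop1, scoop2 may be knocked a few centimetres aside while the robot is not near it.
Once in a run the grip may slacken for a moment while it holds something.
It also fails if it takes over 210 s, if anything falls off the work surface, if the arm or the gripper's body presses on something with over 40 N, if the wrist force passes 120 N, or if a joint passes its speed limit or range.

## Working session

There is one attempt and no reset: what is moved stays moved. The work goes in short steps, Python scripts to look and compute and a shell command to move; the robot and the scene stay as the last step left them, time stands still between calls to the robot, and variables do not carry over. Pictures are saved under pics/ and viewed, at most 14 in all, crops included, and the job is handed in when it is done.

```bash
ls; mkdir -p pics; python3 - <<'E'
from cell import ctrl
import cv2,json,numpy as np
print(ctrl.state())
for n in("top","side"):
    p,d=ctrl.capture(n); cv2.imwrite(f"pics/{n}0.png",p); np.save(f"{n}0.npy",d); print(n,ctrl.calibration(n))
E
```

```text
pics
{'time': 0.0, 'qpos': array([ 9.51695238e-01,  1.81520705e-01,  1.60800869e+00, -9.27686251e-06,
        1.35379222e+00, -2.06295824e-01]), 'joint_velocities': array([-0.00048417, -0.00012979, -0.0016988 , -0.00087324, -0.0031432 ,
        0.00022991]), 'effort': array([-2.40646868e-04, -4.33861256e+01, -3.41853583e+01,  7.02247373e-02,
        3.83113010e-02, -1.20182508e-04]), 'position': array([0.23034491, 0.52625956, 0.23782124]), 'tool_rot': array([ 2.04939164e-01,  9.78774331e-01, -7.93714502e-04, -3.42578628e-04]), 'contact_force': array([-0.31839721, -0.0238292 , -0.57587287]), 'ft_torque': array([-0.03061106, -0.01143086,  0.00576554]), 'grip_force': 0.0, 'opening': 1.001474162086298}
top {'mtx': array([[367.65180176,   0.        , 322.43581929],
       [  0.        , 367.65180176, 190.87269116],
       [  0.        ,   0.        ,   1.        ]]), 'eye': array([0.41100195, 0.04265579, 1.40204481]), 'attitude': array([-0.02621935,  0.03700792,  0.71307313, -0.69962109])}
side {'mtx': array([[486.15640732,   0.        , 311.46381058],
       [  0.        , 486.15640732, 204.59376945],
       [  0.        ,   0.        ,   1.        ]]), 'eye': array([-0.18378513, -0.66313121,  1.24179987]), 'attitude': array([ 0.31496997, -0.12767205, -0.37341669,  0.86316496])}
```

View pics/top0.png

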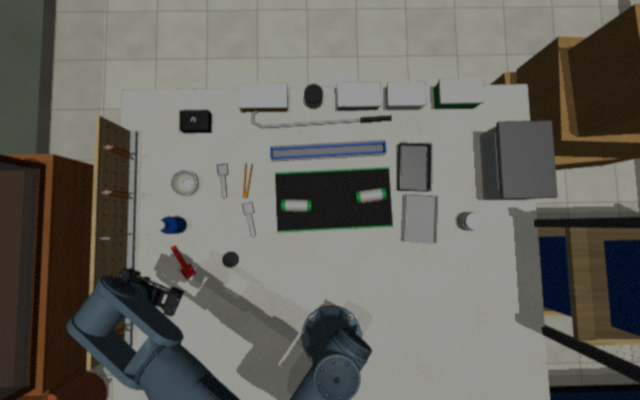

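View pics/side0.png

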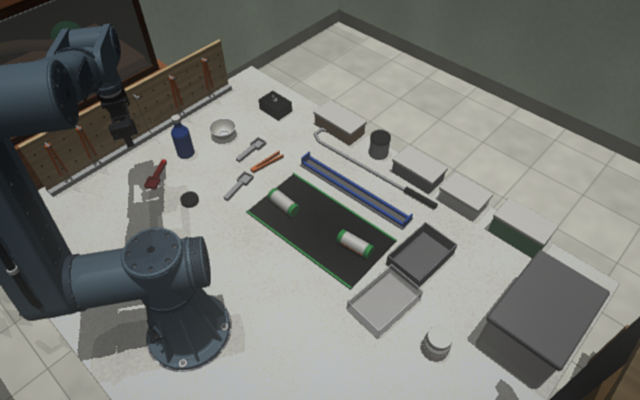

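The top view shows two tubes at (297,205) and (371,196), scoops at (223,180) and (250,218), tweezers at (247,180), and a red decoy. The dark grey tub is at (414,167) and the clear tub at (419,218). The side view agrees with this.

```bash
cat > h.py <<'E'
from cell import ctrl
import cv2,numpy as np
from scipy.spatial.transform import Rotation as R
def cap(n,name=None):
    p,d=ctrl.capture(n)
    if name: cv2.imwrite(f"pics/{name}.png",p)
    return p,d
def ray(n,uv):
    c=ctrl.calibration(n); uv=np.atleast_2d(uv).astype(float)
    v=np.c_[uv,np.ones(len(uv))]@np.linalg.inv(c["mtx"]).T*[1,-1,-1]
    return np.array(c["eye"]),v@R.from_quat(c["attitude"]).as_matrix().T
def plane(n,uv,z):
    e,v=ray(n,uv); return e+v*((z-e[2])/v[:,2])[:,None]
def cloud(n,d):           # world point of each pixel
    vv,uu=np.mgrid[:400,:640]; e,v=ray(n,np.c_[uu.ravel(),vv.ravel()])
    return (e+v*d.ravel()[:,None]).reshape(400,640,3)
def proj(n,P):
    c=ctrl.calibration(n); q=(np.atleast_2d(P)-c["eye"])@R.from_quat(c["attitude"]).as_matrix()*[1,-1,-1]
    q=q@c["mtx"].T; return q[:,:2]/q[:,2:]
def go(x,y,z,yaw=None):   # yaw (deg): world direction of tool y, mod 180 -> shift, twist to type
    s=ctrl.state(); M=R.from_quat(s["tool_rot"]).as_matrix()
    t=M.T@(np.array([x,y,z])-s["position"])/.05; tw=0
    if yaw is not None:
        cur=np.arctan2(M[1,1],M[0,1]); tw=-((np.radians(yaw)-cur+np.pi/2)%np.pi-np.pi/2)
    return np.round(t,3),round(tw,3),"q6=%.2f"%s["qpos"][5]
E
python3 - <<'E'
from h import *
for n in("top","side"):
    p=cv2.imread(f"pics/{n}0.png");d=np.load(f"{n}0.npy");W=cloud(n,d);hsv=cv2.cvtColor(p,cv2.COLOR_BGR2HSV)
    H,S,V=cv2.split(hsv)
    ms={"green":(H>45)&(H<80)&(S>120)&(V>60),"blue":(H>105)&(H<125)&(S>90)&(V>50),"orange":(H>4)&(H<20)&(S>140)&(V>80)}
    roi=(W[...,0]>.2)&(W[...,0]<.85)&(abs(W[...,1])<.65)&(W[...,2]<.2)&(W[...,2]>-.03)
    for k,m in ms.items():
        c,l,s,ce=cv2.connectedComponentsWithStats((m&roi).astype('u1'))
        for i in range(1,c):
            if s[i,4]>=3:
                P=W[l==i]; print(n,k,s[i,4],ce[i].round(1),"mn",P.min(0).round(3),"mx",P.max(0).round(3),"med",np.median(P,0).round(3))
    if n=="top":
        print("table z",[W[v,u].round(3) for u,v in((250,300-30),(450,180),(320,250),(160,200),(414,167),(419,218),(330,200))])
        print("rack",plane(n,[(271,150),(385,143)],.014)); 
        print("tubs",plane(n,[(398,144),(431,144),(430,190),(398,189),(403,196),(437,196),(435,242),(402,240)],.05).round(3))
    a={"top":(190,140,260,110),"side":(225,130,220,140)}[n]; x,y,w,h=a
    cv2.imwrite(f"pics/{n}z.png",cv2.resize(p[y:y+h,x:x+w],None,fx=3,fy=3,interpolation=cv2.INTER_CUBIC))
E
```

```text
top green 18 [374.5 168.9] mn [ 0.616 -0.214 -0.002] mx [ 0.62  -0.149  0.008] med [ 0.617 -0.182  0.003]
top green 20 [311.4 172. ] mn [ 0.609  0.028 -0.003] mx [0.613 0.097 0.009] med [0.61  0.061 0.003]
top green 22 [333.2 170.9] mn [ 0.612 -0.057 -0.002] mx [0.616 0.016 0.009] med [ 0.612 -0.024  0.003]
top green 17 [352. 170.] mn [ 0.614 -0.126 -0.   ] mx [ 0.616 -0.065  0.008] med [ 0.615 -0.095  0.005]
top green 6 [277.5 173.5] mn [ 0.604  0.185 -0.002] mx [0.608 0.197 0.007] med [0.606 0.191 0.003]
top green 20 [290.4 173. ] mn [ 0.606  0.109 -0.002] mx [0.61  0.178 0.008] med [0.608 0.141 0.003]
top green 40 [384. 193.] mn [ 0.502 -0.224  0.   ] mx [ 0.54  -0.2    0.049] med [ 0.52  -0.208  0.042]
top green 38 [357.7 196.9] mn [ 0.49  -0.122  0.003] mx [ 0.527 -0.103  0.053] med [ 0.508 -0.11   0.044]
top green 38 [282.5 204.9] mn [ 0.465  0.163 -0.002] mx [0.502 0.179 0.051] med [0.483 0.17  0.044]
top green 36 [309.2 204.8] mn [ 0.463  0.065 -0.001] mx [0.5   0.076 0.05 ] med [0.482 0.071 0.043]
top green 35 [375.5 225.5] mn [ 0.399 -0.238 -0.002] mx [ 0.403 -0.119  0.013]
[... 1761 characters left out ...]
4 [318.6 263.9] mn [ 0.388 -0.237  0.002] mx [0.401 0.003 0.014] med [ 0.394 -0.116  0.008]
side green 33 [368.1 248.5] mn [ 0.502 -0.212  0.036] mx [ 0.537 -0.199  0.05 ] med [ 0.516 -0.206  0.045]
side blue 196 [179.1 132.2] mn [0.384 0.533 0.075] mx [0.439 0.581 0.15 ] med [0.407 0.552 0.116]
side blue 17 [305.2 155.3] mn [0.664 0.21  0.024] mx [0.701 0.219 0.041] med [0.684 0.216 0.031]
side blue 306 [363.3 190.1] mn [ 0.678 -0.223  0.003] mx [0.722 0.215 0.037] med [ 0.708 -0.033  0.014]
side blue 338 [353.9 193.5] mn [ 0.661 -0.217  0.   ] mx [0.692 0.213 0.022] med [ 0.676 -0.019  0.013]
side orange 37 [259.3 165.9] mn [0.514 0.298 0.006] mx [0.59  0.32  0.021] med [0.542 0.308 0.016]
```

View pics/topz.png

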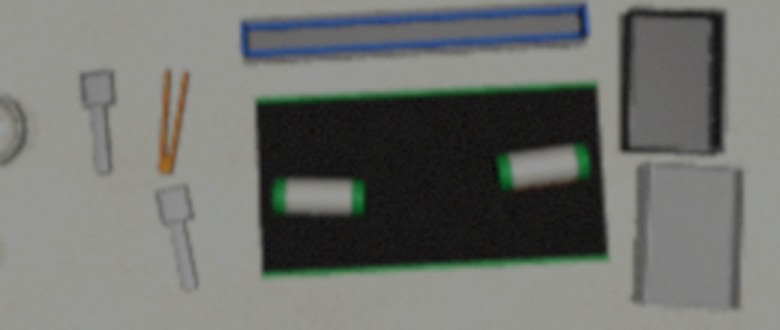

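View pics/sidez.png

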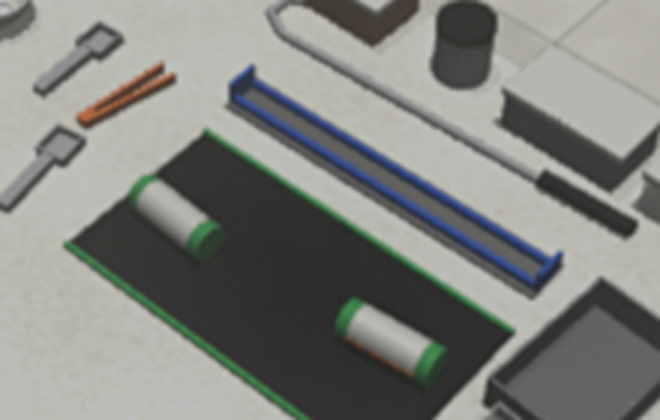

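Tube B on the right shows a thin orange sliver on its -x side, so it should roll towards +x. Tube A on the left shows no strip in either view, so I'll need a test roll. Next I'll measure the tools and the rack.

```bash
cat > tools.py <<'E'
from h import *
def tools(n,p,d):
    W=cloud(n,d); x,y,z=np.moveaxis(W,2,0)
    roi=(x>.28)&(x<.75)&(y>.215)&(y<.50)
    m=(roi&(z>.006)&(z<.05)).astype('u1')
    c,l,s,ce=cv2.connectedComponentsWithStats(m); out=[]
    for i in range(1,c):
        if s[i,4]<40: continue
        v,u=np.where(l==i); P=plane(n,np.c_[u,v],.016)[:,:2]
        (cx,cy),wh,_=cv2.minAreaRect((P*1000).astype('f4'))
        C=P.mean(0); ax=np.linalg.svd(P-C,full_matrices=False)[2][0]; t=(P-C)@ax; w=(P-C)@np.array([-ax[1],ax[0]])
        if np.ptp(w[t>.02])<np.ptp(w[t<-.02]): ax=-ax   # +x = the wide end
        q=np.array([np.ptp(w[t*1>.02]),np.ptp(w[t<-.02])])
        hsv=cv2.cvtColor(p,cv2.COLOR_BGR2HSV)[v,u]
        print(n,s[i,4],"rect c",round(cx),round(cy),"wh",np.round(wh),"mean",(C*1000).round(),"yaw of long axis",np.degrees(np.arctan2(ax[1],ax[0])).round(1),"hsv",np.median(hsv,0),"z",np.percentile(W[v,u,2],90).round(3),q.round(3))
if __name__=="__main__":
    import sys
    for n in("top","side"):
        p,d=cap(n,"t_"+n); tools(n,p,d)
E
python3 - <<'E'
from tools import *
for n in("top","side"):
    p=cv2.imread(f"pics/{n}0.png");d=np.load(f"{n}0.npy");tools(n,p,d)
    W=cloud(n,d);H,S,V=cv2.split(cv2.cvtColor(p,cv2.COLOR_BGR2HSV))
    m=(H>100)&(H<128)&(S>90)&(W[...,0]>.6)&(W[...,0]<.75)&(abs(W[...,1])<.25)&(W[...,2]>.0)&(W[...,2]<.045)
    v,u=np.where(m); P=plane(n,np.c_[u,v],.014)[:,:2]
    # rail mid line: mean of x-extent mids along y slices
    ys=np.arange(-.19,.2,.02); mid=[(P[abs(P[:,1]-y)<.01,0].min()+P[abs(P[:,1]-y)<.01,0].max())/2 for y in ys]
    k=np.polyfit(ys,mid,1); print("rack",n,"x=%.4f%+.4fy"%(k[1],k[0]),"y ends",P[:,1].min(),P[:,1].max(), cv2.minAreaRect((P*1000).astype('f4')))
    v,u=np.where((H>45)&(H<80)&(S>120)&(V>60)&(W[...,2]>.03)&(W[...,0]<.7)&(abs(W[...,1])<.25)); 
    P=W[v,u]; 
    for nm,q in(("A",P[P[:,1]>0]),("B",P[P[:,1]<0])):
        a=q[q[:,1]>q[:,1].mean()].mean(0);b=q[q[:,1]<q[:,1].mean()].mean(0); print(n,nm,(a+b)/2,"axis yaw",np.degrees(np.arctan2(*(a-b)[[1,0]])))
E
```

```text
top 178 rect c 584 403 wh [130.  45.] mean [583. 397.] yaw of long axis 5.4 hsv [ 30.   2. 127.] z 0.019 [0.02  0.047]
top 145 rect c 583 307 wh [ 28. 131.] mean [581. 306.] yaw of long axis -7.0 hsv [ 15. 120. 135.] z 0.018 [0.021 0.028]
top 173 rect c 436 295 wh [131.  42.] mean [435. 295.] yaw of long axis 11.9 hsv [ 30.   2. 132.] z 0.019 [0.019 0.042]
top 152 rect c 299 368 wh [59. 37.] mean [296. 368.] yaw of long axis -88.8 hsv [32.5 13.  38. ] z 0.021 [0.029 0.026]
rack top x=0.6925-0.0388y y ends -0.2239841560836499 0.21755531255890564 ((692.5382080078125, -3.5847930908203125), (43.408775329589844, 442.28985595703125), 2.279907703399658)
top A [0.48183204 0.11990237 0.06394017] axis yaw 87.30648664170717
top B [ 0.51571612 -0.1581456   0.04304114] axis yaw 96.97132310633927
side 43 rect c 591 516 wh [64. 24.] mean [584. 515.] yaw of long axis 5.0 hsv [30.  8. 98.] z 0.048 [0.013 0.013]
side 204 rect c 582 389 wh [139.  53.] mean [585. 397.] yaw of long axis 5.6 hsv [ 38.    3.  123.5] z 0.019 [0.025 0.056]
side 202 rect c 580 309 wh [ 47. 134.] mean [579. 306.] yaw of long axis -6.2 hsv [ 10. 123. 127.] z 0.018 [0.037 0.042]
side 233 rect c 431 296 wh [138.  44.] mean [434. 296.] yaw of long axis 11.7 hsv [ 60.   2. 126.] z 0.019 [0.028 0.045]
side 136 rect c 300 367 wh [70. 39.] mean [296. 369.] yaw of long axis 85.4 hsv [30.  9. 54.] z 0.022 [0.024 0.03 ]
rack side x=0.6904-0.0390y y ends -0.2196167007757015 0.23192364041678515 ((695.7587280273438, 6.025665283203125), (56.04497146606445, 450.1409912109375), 2.439352512359619)
side A [0.47889109 0.12214633 0.04499535] axis yaw 87.8054359970809
side B [ 0.51034191 -0.157126    0.04383082] axis yaw 98.1641877325522
```

```bash
python3 -c "
from h import *
print(go(.588,.397,.12,95.4),go(.588,.397,.003,95.4))"
```

```text
(array([-7.59 ,  0.504,  2.355]), np.float64(-0.507), 'q6=-0.21') (array([-7.591,  0.507,  4.695]), np.float64(-0.507), 'q6=-0.21')
```

```bash
python3 -m handwheel '[[-7.59,0.5,1,-0.507,60],[-7.59,0.5,1,-0.507,60],[-7.59,0.5,1,-0.507,60],[-7.59,0.5,1,-0.507,60],[-7.59,0.5,1,-0.507,60],[-7.59,0.5,1,-0.507,60],[-7.59,0.5,1,-0.507,60],[-7.59,0.5,3,-0.507,60],[-7.59,0.5,3,-0.507,60],[-7.59,0.5,3,-0.507,60],[-7.59,0.5,3,-0.507,60]]' 20; python3 -c "
from h import *
print(go(.588,.397,.003,95.4))"; python3 tools.py
```

```text
time: 1.48
position: [0.5887, 0.3984, 0.0907]
tool_rot: [-0.047, 0.999, 0.0, 0.001]
contact_force: [0.6, -0.9, 1.0]
opening: 0.679
grip_force: 0.0
(array([ 0.021, -0.028,  1.753]), np.float64(0.001), 'q6=-1.24')
top 145 rect c 582 304 wh [ 31. 130.] mean [583. 306.] yaw of long axis -6.8 hsv [ 14. 128. 139.] z 0.018 [0.021 0.031]
top 43 rect c 554 388 wh [65. 14.] mean [558. 391.] yaw of long axis 15.8 hsv [ 45.   4. 103.] z 0.018 [0.005 0.006]
top 167 rect c 436 295 wh [131.  42.] mean [434. 296.] yaw of long axis 11.3 hsv [ 30.   3. 112.] z 0.018 [0.018 0.042]
side 47 rect c 582 513 wh [24. 59.] mean [579. 514.] yaw of long axis 1.3 hsv [30. 13. 84.] z 0.047 [0.007 0.01 ]
side 205 rect c 580 402 wh [ 51. 140.] mean [586. 397.] yaw of long axis 6.4 hsv [30.  3. 81.] z 0.02 [0.026 0.052]
side 204 rect c 579 306 wh [ 42. 134.] mean [579. 306.] yaw of long axis -6.4 hsv [ 10. 135. 128.] z 0.018 [0.029 0.044]
side 226 rect c 431 295 wh [146.  44.] mean [435. 296.] yaw of long axis 11.9 hsv [30.   3.  94.5] z 0.019 [0.023 0.044]
side 133 rect c 298 367 wh [70. 34.] mean [296. 369.] yaw of long axis 85.0 hsv [30. 10. 49.] z 0.021 [0.024 0.03 ]
```

```bash
python3 -m handwheel '[[0,0,0.9,0,60],[0,0,1.5,0,60],[0,0,1.74,0,60],[0,0,1.74,0,60],[0,0,1.74,0,0],[0,0,1.74,0,0],[0,0,1.74,0,0],[0,0,1.74,0,0],[0,0,1.74,0,0],[0,0,1.2,0,0],[0,0,0.2,0,0],[0,0,-0.8,0,0],[0,0,-0.8,0,0]]' 30; python3 -c "
from h import *
for y in(-.303,-.343):print(go(.612,y,.14,90),go(.612,y,.035,90))"
```

```text
time: 3.2
position: [0.5914, 0.3988, 0.1348]
tool_rot: [-0.047, 0.999, 0.002, 0.005]
contact_force: [0.5, -0.5, -1.0]
opening: 0.199
grip_force: 30.0
(array([  0.911, -14.013,  -0.156]), np.float64(0.094), 'q6=-1.24') (array([  0.931, -14.019,   1.944]), np.float64(0.094), 'q6=-1.24')
(array([  0.987, -14.809,  -0.159]), np.float64(0.094), 'q6=-1.24') (array([  1.006, -14.816,   1.941]), np.float64(0.094), 'q6=-1.24')
```

```bash
python3 -m handwheel '[[0.92,-14,-0.2,0.12,0],[0.92,-14,-0.2,0.12,0],[0.92,-14,-0.2,0.12,0],[0.92,-14,-0.2,0.12,0],[0.92,-14,-0.2,0.12,0],[0.92,-14,-0.2,0.12,0],[0.92,-14,-0.2,0.12,0],[0.92,-14,-0.2,0.12,0],[0.92,-14,-0.2,0.12,0],[0.92,-14,-0.2,0.12,0],[0.92,-14,-0.2,0.12,0],[0.92,-14,-0.2,0.12,0],[0.92,-14,-0.2,0.12,0],[0.92,-14,-0.2,0.12,0]]' 30; python3 -c "
from h import *
cap('side','s1')
p,d=cap('top','s1t')
for y in(-.303,-.323):print(go(.612,y,.03,88))"
```

```text
time: 4.95
position: [0.6082, -0.3018, 0.1378]
tool_rot: [0.012, 1.0, 0.001, -0.001]
contact_force: [-0.9, 0.5, 0.1]
opening: 0.199
grip_force: 30.0
(array([-0.071, -0.025,  2.168]), np.float64(0.011), 'q6=-2.18')
(array([-0.08 , -0.425,  2.168]), np.float64(0.011), 'q6=-2.18')
```

View pics/s1.png

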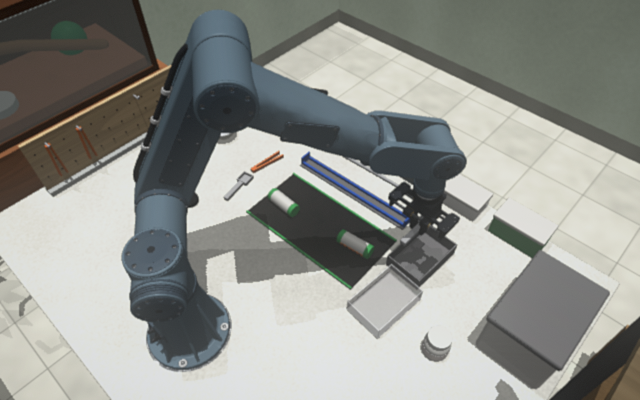

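The side view shows the held scoop over the dark grey tub at (422,245), so I'll lower and release it.

```bash
python3 -m handwheel '[[-0.05,0,1,0.01,0],[-0.05,0,2.1,0.01,0],[-0.05,0,2.1,0.01,0],[-0.05,0,2.1,0.01,30],[-0.05,0,2.1,0.01,30],[-0.05,0,2.1,0.01,30],[-0.05,0,1,0.01,30],[-0.05,0,0,0.01,50],[-0.05,0,-1,0.01,60],[-0.05,0,-1,0.01,60]]' 30; python3 tools.py; python3 -c "
from h import *
print(go(.583,.306,.1,83))"
```

```text
time: 6.3
position: [0.6137, -0.306, 0.1963]
tool_rot: [0.018, 1.0, -0.003, 0.005]
contact_force: [0.6, -0.1, -0.3]
opening: 0.659
grip_force: 0.0
top 144 rect c 584 309 wh [ 30. 132.] mean [582. 307.] yaw of long axis -7.0 hsv [ 15. 118. 146.] z 0.018 [0.021 0.031]
top 170 rect c 436 295 wh [131.  42.] mean [433. 295.] yaw of long axis 12.5 hsv [ 30.   2. 143.] z 0.019 [0.022 0.042]
top 150 rect c 299 368 wh [59. 37.] mean [296. 369.] yaw of long axis -89.2 hsv [40.  12.  43.5] z 0.021 [0.029 0.026]
side 42 rect c 585 514 wh [63. 21.] mean [582. 515.] yaw of long axis 2.9 hsv [ 30.    7.  109.5] z 0.045 [0.003 0.012]
side 200 rect c 579 306 wh [ 35. 134.] mean [578. 307.] yaw of long axis -6.1 hsv [ 10.  130.5 159. ] z 0.018 [0.032 0.035]
side 225 rect c 437 295 wh [147.  47.] mean [435. 296.] yaw of long axis 12.1 hsv [ 90.   3. 156.] z 0.019 [0.028 0.047]
side 73 rect c 299 356 wh [51. 28.] mean [298. 357.] yaw of long axis 55.0 hsv [35.  5. 57.] z 0.022 [0.01 0.01]
(array([ 1.004, 12.178,  1.785]), np.float64(0.086), 'q6=-2.17')
```

```bash
python3 -m handwheel '[[1,12.17,0,0.086,60],[1,12.17,0,0.086,60],[1,12.17,0,0.086,60],[1,12.17,0,0.086,60],[1,12.17,0,0.086,60],[1,12.17,0,0.086,60],[1,12.17,0,0.086,60],[1,12.17,0,0.086,60],[1,12.17,0,0.086,60],[1,12.17,1,0.086,60],[1,12.17,2,0.086,60],[1,12.17,2,0.086,60],[1,12.17,2,0.086,60]]'; python3 -c "
from h import *
print(go(.583,.3065,.003,83))"; python3 tools.py
```

```text
time: 8.02
position: [0.5831, 0.3055, 0.0895]
tool_rot: [0.061, 0.998, -0.0, 0.0]
contact_force: [-0.5, 1.1, 0.5]
opening: 0.682
grip_force: 0.0
(array([0.005, 0.019, 1.73 ]), np.float64(-0.0), 'q6=-1.15')
side 42 rect c 590 516 wh [66. 24.] mean [583. 515.] yaw of long axis -174.0 hsv [ 30.    6.  100.5] z 0.047 [0.013 0.01 ]
side 208 rect c 580 308 wh [ 38. 134.] mean [580. 306.] yaw of long axis -7.7 hsv [ 10. 112.  93.] z 0.019 [0.036 0.038]
side 233 rect c 429 293 wh [142.  50.] mean [434. 295.] yaw of long axis 11.0 hsv [30.  3. 87.] z 0.019 [0.028 0.05 ]
side 139 rect c 299 368 wh [68. 38.] mean [296. 369.] yaw of long axis 84.7 hsv [30.  9. 54.] z 0.022 [0.024 0.032]
```

```bash
python3 -m handwheel '[[0,0.02,0.9,0,60],[0,0.02,1.5,0,60],[0,0.02,1.72,0,60],[0,0.02,1.72,0,60],[0,0.02,1.72,0,0],[0,0.02,1.72,0,0],[0,0.02,1.72,0,0],[0,0.02,1.72,0,0],[0,0.02,1.72,0,0],[0,0.02,1.2,0,0],[0,0.02,0.2,0,0],[0,0.02,-0.8,0,0],[0,0.02,-0.8,0,0]]' 30; python3 -c "
from h import *
print(go(.424,-.333,.14,88))"
```

```text
time: 9.75
position: [0.5859, 0.308, 0.1341]
tool_rot: [0.061, 0.998, 0.002, 0.004]
contact_force: [0.3, -0.1, -0.8]
opening: 0.262
grip_force: 30.0
(array([  1.658, -13.118,  -0.181]), np.float64(-0.087), 'q6=-1.14')
```

```bash
python3 -m handwheel '[[1.66,-13.12,-0.2,-0.087,0],[1.66,-13.12,-0.2,-0.087,0],[1.66,-13.12,-0.2,-0.087,0],[1.66,-13.12,-0.2,-0.087,0],[1.66,-13.12,-0.2,-0.087,0],[1.66,-13.12,-0.2,-0.087,0],[1.66,-13.12,-0.2,-0.087,0],[1.66,-13.12,-0.2,-0.087,0],[1.66,-13.12,-0.2,-0.087,0],[1.66,-13.12,-0.2,-0.087,0],[1.66,-13.12,-0.2,-0.087,0],[1.66,-13.12,-0.2,-0.087,0],[1.66,-13.12,1,-0.087,0],[1.66,-13.12,1.9,-0.087,0],[1.66,-13.12,1.9,-0.087,0],[1.66,-13.12,1.9,-0.087,36],[1.66,-13.12,1.9,-0.087,36],[1.66,-13.12,1.9,-0.087,36],[1.66,-13.12,0,-0.087,50],[1.66,-13.12,-1,-0.087,60]]'; python3 tools.py; python3 -c "
from h import *
print(go(.439,.2963,.09,101.8))"
```

```text
time: 12.25
position: [0.4204, -0.3338, 0.1603]
tool_rot: [0.017, 1.0, 0.0, -0.0]
contact_force: [-0.5, -0.7, -0.4]
opening: 0.611
grip_force: 0.0
top 171 rect c 436 300 wh [132.  43.] mean [433. 295.] yaw of long axis 11.8 hsv [ 30.   2. 141.] z 0.019 [0.02  0.045]
top 151 rect c 299 370 wh [63. 37.] mean [296. 369.] yaw of long axis -87.2 hsv [60. 12. 42.] z 0.02 [0.03  0.026]
side 225 rect c 432 295 wh [139.  44.] mean [434. 296.] yaw of long axis 11.8 hsv [100.   3. 153.] z 0.019 [0.026 0.044]
(array([ 0.154, 12.706,  1.402]), np.float64(-0.241), 'q6=-2.43')
```

```bash
python3 -m handwheel '[[0.15,12.7,0,-0.241,60],[0.15,12.7,0,-0.241,60],[0.15,12.7,0,-0.241,60],[0.15,12.7,0,-0.241,60],[0.15,12.7,0,-0.241,60],[0.15,12.7,0,-0.241,60],[0.15,12.7,0,-0.241,60],[0.15,12.7,0,-0.241,60],[0.15,12.7,0,-0.241,60],[0.15,12.7,0,-0.241,60],[0.15,12.7,0.5,-0.241,60],[0.15,12.7,1.4,-0.241,60],[0.15,12.7,1.4,-0.241,60],[0.15,12.7,1.4,-0.241,60]]'; python3 -c "
from h import *
print(go(.439,.2963,.003,101.8))"; python3 tools.py
```

```text
time: 14.1
position: [0.436, 0.3009, 0.09]
tool_rot: [-0.103, 0.995, 0.0, 0.001]
contact_force: [0.2, 0.4, 0.2]
opening: 0.683
grip_force: 0.0
(array([-0.037, -0.102,  1.74 ]), np.float64(-0.0), 'q6=-1.40')
side 215 rect c 431 296 wh [138.  44.] mean [431. 294.] yaw of long axis 9.6 hsv [30.  3. 81.] z 0.02 [0.029 0.044]
side 136 rect c 297 368 wh [68. 36.] mean [295. 370.] yaw of long axis 85.7 hsv [30.  9. 54.] z 0.021 [0.027 0.03 ]
```

```bash
python3 -m handwheel '[[-0.04,-0.1,0.9,0,60],[-0.04,-0.1,1.5,0,60],[-0.04,-0.1,1.73,0,60],[-0.04,-0.1,1.73,0,60],[-0.04,-0.1,1.73,0,0],[-0.04,-0.1,1.73,0,0],[-0.04,-0.1,1.73,0,0],[-0.04,-0.1,1.73,0,0],[-0.04,-0.1,1.73,0,0],[-0.04,-0.1,1.2,0,0],[-0.04,-0.1,0.2,0,0],[-0.04,-0.1,-0.8,0,0],[-0.04,-0.1,-0.8,0,0]]' 30; python3 -c "
from h import *
print(go(.615,-.345,.14,88))"
```

```text
time: 15.82
position: [0.4412, 0.2975, 0.1331]
tool_rot: [-0.103, 0.995, 0.001, 0.004]
contact_force: [-0.8, 0.1, -0.2]
opening: 0.201
grip_force: 30.0
(array([ -0.771, -13.289,  -0.15 ]), np.float64(0.241), 'q6=-1.41')
```

```bash
python3 -m handwheel '[[-0.77,-13.2,-0.2,0.241,0],[-0.77,-13.2,-0.2,0.241,0],[-0.77,-13.2,-0.2,0.241,0],[-0.77,-13.2,-0.2,0.241,0],[-0.77,-13.2,-0.2,0.241,0],[-0.77,-13.2,-0.2,0.241,0],[-0.77,-13.2,-0.2,0.241,0],[-0.77,-13.2,-0.2,0.241,0],[-0.77,-13.2,-0.2,0.241,0],[-0.77,-13.2,-0.2,0.241,0],[-0.77,-13.2,-0.2,0.241,0],[-0.77,-13.2,-0.2,0.241,0],[-0.77,-13.2,-0.2,0.241,0],[-0.77,-13.2,1,0.241,0],[-0.77,-13.2,1.9,0.241,0],[-0.77,-13.2,1.9,0.241,0],[-0.77,-13.2,1.9,0.241,26],[-0.77,-13.2,1.9,0.241,26],[-0.77,-13.2,1,0.241,26],[-0.77,-13.2,-0.5,0.241,60]]'; python3 -m handwheel '[[0,3,0,0,60],[0,3,0,0,60],[0,3,0,0,60]]'; cat > tubes.py <<'E'
from h import *
def tubes(n,p,d,show=None):
    W=cloud(n,d);H,S,V=cv2.split(cv2.cvtColor(p,cv2.COLOR_BGR2HSV))
    z=(W[...,2]>.034)&(W[...,2]<.075)&(W[...,0]>.35)&(W[...,0]<.72)
    for nm,y in(("A",W[...,1]>-.0),("B",W[...,1]<0)):
        g=(H>45)&(H<85)&(S>100)&(V>40)&z&y&(abs(W[...,1])<.25)
        if g.sum()<15: print(n,nm,"hidden",g.sum()); continue
        q=W[g];q=q[:,:2]; mid=(q[:,1].min()+q[:,1].max())/2
        a=q[q[:,1]>mid].mean(0);b=q[q[:,1]<mid].mean(0);c=(a+b)/2
        yaw=np.degrees(np.arctan2(*(a-b)[[1,0]]))
        out=[n,nm,"c",c.round(4),"yaw",yaw.round(1)]
        # orange strip: ray of each orange pixel cut with the cylinder
        ax=(a-b)/np.linalg.norm(a-b); nx=np.array([ax[1],-ax[0]]); 
        o=(H>3)&(H<22)&(S>80)&(V>50)&(abs((W[...,:2]-c)@nx)<.04)&(abs((W[...,:2]-c)@ax)<.06)&(W[...,2]>.0)&(W[...,2]<.1)
        if o.sum()>3:
            P=W[o]; s=(P[:,:2]-c)@nx
            out+=["orange",o.sum(),"s",s.mean().round(4),"z",P[:,2].mean().round(4)]
        print(*out)
if __name__=="__main__":
    import sys
    for n in("top","side"):
        p,d=cap(n,sys.argv[1]+n); tubes(n,p,d)
E
python3 tubes.py b_
```

```text
time: 18.32
position: [0.6106, -0.3414, 0.1426]
tool_rot: [0.017, 1.0, 0.0, -0.001]
contact_force: [1.0, -0.8, 0.6]
opening: 0.384
grip_force: 0.0
time: 18.7
position: [0.6172, -0.1891, 0.1438]
tool_rot: [0.016, 1.0, -0.001, 0.002]
contact_force: [-0.4, 0.1, -0.6]
opening: 0.682
grip_force: 0.0
top A c [0.4832 0.1202] yaw 88.4
top B hidden 7
side A c [0.4767 0.1216] yaw 88.2
side B c [ 0.5103 -0.1575] yaw 97.3 orange 34 s -0.0162 z 0.0213
```

View pics/b_side.png

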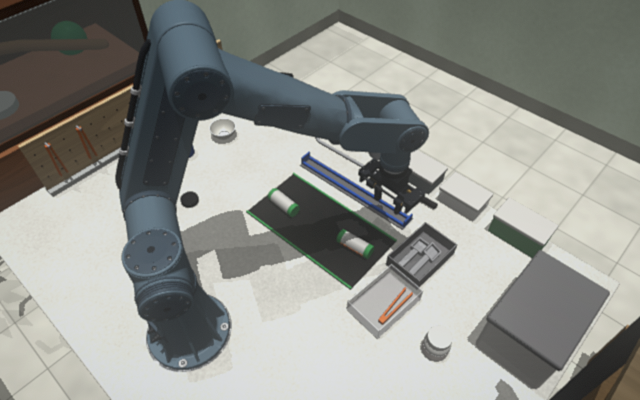

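Both scoops are in the dark grey tub at (422,250) and the tweezers are in the clear tub at (395,305). Now for tube B, straddling it loosely so that it rolls.

```bash
python3 -c "
from h import *
print(go(.513,-.158,.1,7),go(.513,-.158,.012,7))"
```

```text
(array([2.106, 0.569, 0.857]), np.float64(1.417), 'q6=-2.02') (array([2.11 , 0.571, 2.617]), np.float64(1.417), 'q6=-2.02')
```

```bash
python3 -m handwheel '[[2.1,0.57,0.5,1.417,64],[2.1,0.57,0.5,1.417,64],[2.1,0.57,0.5,1.417,64],[2.1,0.57,0.5,1.417,64],[2.1,0.57,0.5,1.417,64],[2.1,0.57,0.5,1.417,64],[2.1,0.57,0.5,1.417,64],[2.1,0.57,0.5,1.417,64],[2.1,0.57,0.5,1.417,64],[2.1,0.57,0.8,1.417,64],[2.1,0.57,0.8,1.417,64]]' 5; python3 -c "
from h import *
print(go(.513,-.158,.012,7))
for t in(0,.02,.04):
  M=R.from_quat(ctrl.state()['tool_rot']).as_matrix(); print(M[:,1])
"; python3 tubes.py c_
```

```text
time: 20.18
position: [0.5113, -0.1596, 0.0995]
tool_rot: [0.664, 0.748, -0.0, -0.001]
contact_force: [-0.0, -0.6, -0.2]
opening: 0.726
grip_force: 0.0
(array([0.025, 0.042, 1.751]), np.float64(-0.002), 'q6=-0.64')
[ 0.99283693  0.11945297 -0.00241241]
[ 0.99283693  0.11945297 -0.00241241]
[ 0.99283693  0.11945297 -0.00241241]
top A c [0.483  0.1201] yaw 88.6
top B c [ 0.5132 -0.1104] yaw 119.8
side A c [0.4776 0.1214] yaw 88.8
side B c [ 0.5044 -0.1583] yaw 105.2 orange 27 s -0.0093 z 0.0196
```

```bash
python3 -m handwheel '[[0.02,0.04,1,0,64],[0.02,0.04,1.74,0,64],[0.02,0.04,1.74,0,64],[0.02,0.04,1.74,0,50],[0.02,0.04,1.74,0,50],[0.02,0.04,1.74,0,50],[0.02,0.12,1.74,0,50],[0.02,0.2,1.74,0,50],[0.02,0.3,1.74,0,50],[0.02,0.4,1.74,0,50],[0.02,0.5,1.74,0,50],[0.02,0.6,1.74,0,50],[0.02,0.7,1.74,0,50],[0.02,0.8,1.74,0,50],[0.02,0.84,1.74,0,50],[0.02,0.84,1.74,0,50],[0.02,0.84,1.74,0,64],[0.02,0.84,1.74,0,64],[0.02,0.84,0.5,0,64],[0.02,0.84,0,0,64]]' 5;python3 -m handwheel '[[0,-2,-1,0,64],[0,-4,-1,0,64],[0,-4,-1,0,64],[0,-4,-1,0,64]]' 5; python3 tubes.py d_; python3 -c "
import cv2
p=cv2.imread('pics/d_top.png');cv2.imwrite('pics/d.png',cv2.resize(p[140:250,190:450],None,fx=3,fy=3,interpolation=2))"
```

```text
time: 22.78
position: [0.5553, -0.1545, 0.1041]
tool_rot: [0.664, 0.748, 0.0, 0.002]
contact_force: [0.4, -0.0, 0.0]
opening: 0.728
grip_force: 0.0
time: 23.28
position: [0.3529, -0.1772, 0.1513]
tool_rot: [0.664, 0.747, -0.0, 0.0]
contact_force: [0.6, -0.2, 0.3]
opening: 0.725
grip_force: 0.0
top A c [0.4835 0.1202] yaw 88.7
top B c [ 0.5558 -0.1536] yaw 97.1 orange 53 s 0.0008 z 0.0461
side A c [0.4719 0.0732] yaw 110.7
side B c [ 0.5552 -0.2002] yaw 62.4 orange 49 s -0.0161 z 0.0469
```

View pics/d.png

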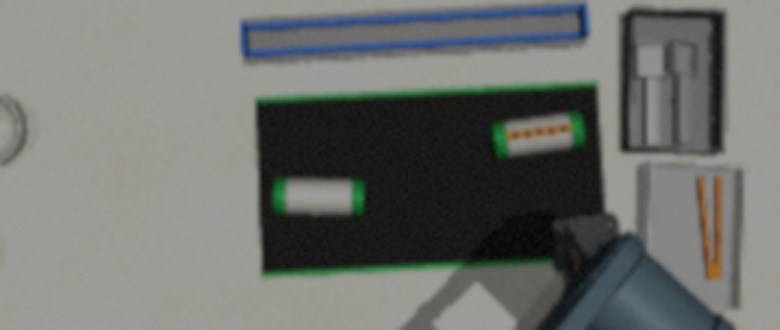

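Tube B now shows its orange strip with holes straight up at (541,132) in the crop. I'll grasp it and carry it low.

```bash
python3 -c "
from h import *
print(go(.557,-.154,.151,7),go(.557,-.154,.012,7))"
```

```text
(array([-1.000e-03,  4.088e+00,  1.400e-02]), np.float64(-0.005), 'q6=-0.88') (array([1.000e-03, 4.086e+00, 2.794e+00]), np.float64(-0.005), 'q6=-0.88')
```

```bash
python3 -m handwheel '[[0,4.08,0,0,64],[0,4.08,0,0,64],[0,4.08,0,0,64],[0,4.08,0,0,64],[0,4.08,1,0,64],[0,4.08,2,0,64],[0,4.08,2.79,0,64],[0,4.08,2.79,0,64],[0,4.08,2.79,0,64],[0,4.08,2.79,0,0],[0,4.08,2.79,0,0],[0,4.08,2.79,0,0],[0,4.08,2.79,0,0],[0,4.08,2.79,0,0],[0,4.08,2.5,0,0],[0,4.08,2.1,0,0],[0,4.08,1.9,0,0],[0,4.08,1.9,0,0]]' 25;  python3 -c "
from h import *
print(go(.696,-.1,.055,2.2),go(.696,-.1,.021,2.2))"; python3 tubes.py e_
```

```text
time: 25.62
position: [0.5588, -0.1538, 0.0578]
tool_rot: [0.664, 0.748, 0.0, 0.001]
contact_force: [0.1, -0.1, -0.5]
opening: 0.493
grip_force: 25.0
(array([0.742, 2.852, 0.061]), np.float64(0.081), 'q6=-0.59') (array([0.743, 2.85 , 0.741]), np.float64(0.081), 'q6=-0.59')
top A c [0.4837 0.1201] yaw 88.4
top B hidden 3
side A c [0.4775 0.1211] yaw 89.9
side B hidden 5
```

```bash
python3 -m handwheel '[[0.74,1,0.06,0.08,0],[0.74,2,0.06,0.08,0],[0.74,2.85,0.06,0.08,0],[0.74,2.85,0.06,0.08,0],[0.74,2.85,0.06,0.08,0],[0.74,2.85,0.4,0.08,0],[0.74,2.85,0.65,0.08,0],[0.74,2.85,0.74,0.08,0],[0.74,2.85,0.74,0.08,0]]' 25;  python3 -c "
from h import *
print(go(.696,-.1,.019,2.2)); cap('side','f'); cap('top','ft')
p=cv2.imread('pics/f.png');cv2.imwrite('pics/fz.png',cv2.resize(p[120:300,260:500],None,fx=3,fy=3,interpolation=2))"
```

```text
time: 26.85
position: [0.6961, -0.1, 0.0203]
tool_rot: [0.693, 0.721, 0.001, 0.001]
contact_force: [0.9, -0.0, 5.4]
opening: 0.489
grip_force: 25.0
(array([ 0.001, -0.002,  0.026]), np.float64(0.0), 'q6=-0.35')
```

View pics/fz.png

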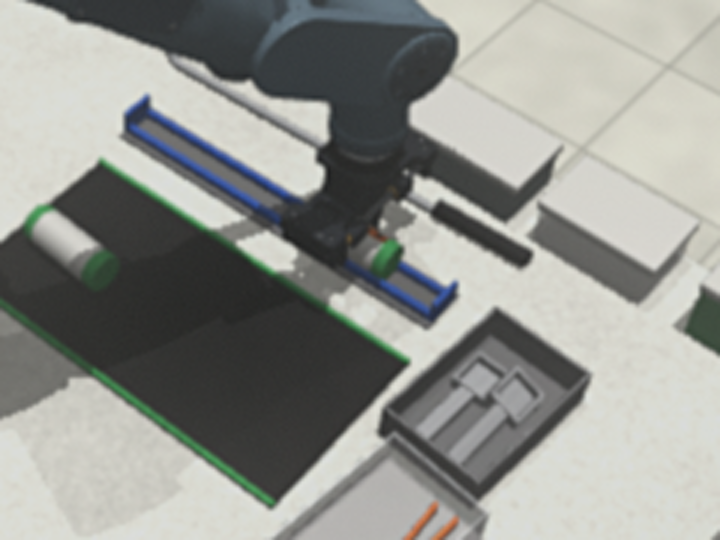

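Tube B sits in the rack, with contact at about 5 N. I'll release it and move over tube A.

```bash
python3 -m handwheel '[[0,0,0,0,50],[0,0,0,0,56],[0,0,0,0,56],[0,0,-1,0,56],[0,0,-2,0,60],[0,0,-2.4,0,64],[0,0,-2.4,0,64]]' 5;  python3 -c "
from h import *
print(go(.484,.12,.1,-1.4))"
```

```text
time: 27.82
position: [0.6958, -0.0999, 0.1405]
tool_rot: [0.693, 0.721, 0.001, 0.001]
contact_force: [-0.7, 0.3, 0.3]
opening: 0.727
grip_force: 0.0
(array([ 4.561, -4.063,  0.795]), np.float64(0.063), 'q6=-0.35')
```

```bash
python3 -m handwheel '[[4.56,-4.06,0,0.063,64],[4.56,-4.06,0,0.063,64],[4.56,-4.06,0,0.063,64],[4.56,-4.06,0,0.063,64],[4.56,-4.06,0,0.063,64],[4.56,-4.06,0,0.063,64],[4.56,-4.06,0,0.063,64],[4.56,-4.06,1,0.063,64],[4.56,-4.06,2,0.063,64],[4.56,-4.06,2.56,0.063,64],[4.56,-4.06,2.56,0.063,64],[4.56,-4.06,2.56,0.063,50],[4.56,-4.06,2.56,0.063,50],[4.56,-4.06,2.56,0.063,50],[4.56,-4.16,2.56,0.063,50],[4.56,-4.26,2.56,0.063,50],[4.56,-4.36,2.56,0.063,50],[4.56,-4.46,2.56,0.063,50],[4.56,-4.52,2.56,0.063,50],[4.56,-4.52,2.56,0.063,50]]' 5; python3 -m handwheel '[[0,0,0,0,64],[0,0,0,0,64],[0,0,-1,0,64],[0,0,-2,0,64],[0,-2,-2,0,64],[0,-2,-2,0,64],[0,-2,-2,0,64]]'; python3 tubes.py g_; python3 -c "
from h import *
import cv2
p=cv2.imread('pics/g_top.png');q=cv2.imread('pics/g_side.png');f=lambda a:cv2.resize(a,None,fx=3,fy=3,interpolation=2)
cv2.imwrite('pics/g.png',cv2.vconcat([f(p[140:230,210:450]),f(q[160:260,230:470])]))"
```

```text
time: 30.32
position: [0.46, 0.1194, 0.0112]
tool_rot: [0.716, 0.699, -0.0, -0.0]
contact_force: [-0.6, -0.1, 0.6]
opening: 0.568
grip_force: 0.0
time: 31.2
position: [0.358, 0.122, 0.1108]
tool_rot: [0.715, 0.699, -0.0, -0.0]
contact_force: [0.9, 0.1, 0.3]
opening: 0.725
grip_force: 0.0
top A c [0.4611 0.1211] yaw 87.0 orange 19 s 0.0179 z 0.0356
top B c [ 0.694  -0.0992] yaw 93.1 orange 57 s 0.0101 z 0.0523
side A c [0.4552 0.1208] yaw 84.3
side B c [ 0.688  -0.0981] yaw 93.0 orange 42 s 0.0149 z 0.0527
```

View pics/g.png

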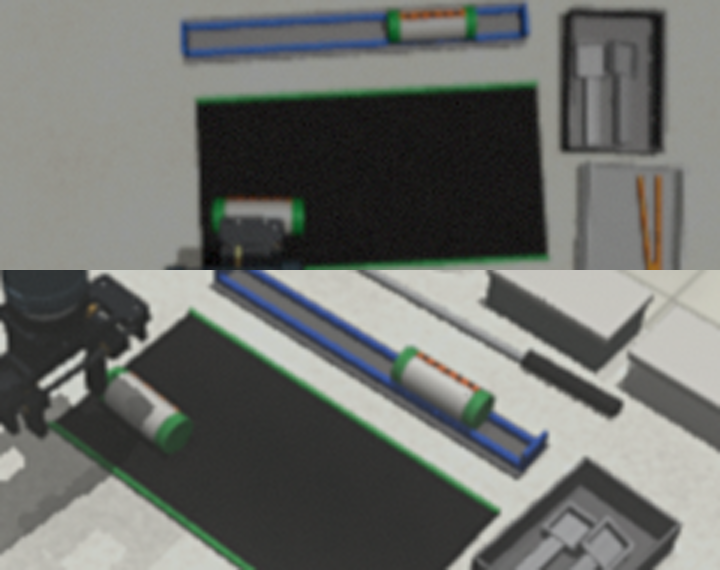

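Tube A's strip is appearing on its +x side, so I'll keep rolling it towards -x. Tube B in the rack now leans about 23° towards +x, so I'll correct it afterwards.

```bash
python3 -m handwheel '[[0,2,0,0,64],[0,2.04,0,0,64],[0,2.04,0,0,64],[0,2.04,1,0,64],[0,2.04,1.97,0,64],[0,2.04,1.97,0,64],[0,2.04,1.97,0,50],[0,2.04,1.97,0,50],[0,2.04,1.97,0,50],[0,1.94,1.97,0,50],[0,1.84,1.97,0,50],[0,1.74,1.97,0,50],[0,1.64,1.97,0,50],[0,1.56,1.97,0,50],[0,1.52,1.97,0,50],[0,1.52,1.97,0,50],[0,1.52,1.97,0,64],[0,1.52,1.97,0,64],[0,1.52,1,0,64],[0,1.52,0,0,64]]' 5; python3 -m handwheel '[[-3,2,0,0,64],[-3,2,0,0,64],[-3,2,0,0,64],[-3,2,0,0,64]]'; cat > strip.py <<'E'
from h import *
import sys
def strip(nm,zc,ymin,ymax,xmin,xmax,tag):
    # caps fix the axis: cap pixel band seen from each camera -> mid-line of its silhouette; strip ray cut with the cylinder
    r=.022
    for n in("top","side"):
        p,d=cap(n,tag+n);W=cloud(n,d);H,S,V=cv2.split(cv2.cvtColor(p,cv2.COLOR_BGR2HSV))
        roi=(W[...,0]>xmin)&(W[...,0]<xmax)&(W[...,1]>ymin)&(W[...,1]<ymax)&(W[...,2]>zc-.008)&(W[...,2]<zc+.035)
        g=(H>45)&(H<85)&(S>90)&(V>30)&roi; o=(H>3)&(H<22)&(S>80)&(V>50)&roi
        if g.sum()<10: print(n,"hidden"); continue
        e,_=ray(n,[0,0]); v,u=np.where(g); P=plane(n,np.c_[u,v],zc)[:,:2]; m=(P[:,1].min()+P[:,1].max())/2
        ends=[]
        for h in(P[P[:,1]>m],P[P[:,1]<=m]): ends.append([(h[:,0].min()+h[:,0].max())/2,h[:,1].mean()])
        a,b=np.array(ends); c=(a+b)/2; ax=(a-b)/np.linalg.norm(a-b); nx=np.array([ax[1],-ax[0]])
        print(n,"c",c.round(4),"yaw",np.degrees(np.arctan2(ax[1],ax[0])).round(1),"caps",g.sum(),"orange",o.sum())
        if o.sum()<4: continue
        v,u=np.where(o); e,dv=ray(n,np.c_[u,v])
        E2=np.array([(e[:2]-c)@nx,e[2]-zc]); D=np.c_[dv[:,:2]@nx,dv[:,2]]
        A=(D**2).sum(1);B=D@E2;C=E2@E2-r*r; q=B*B-A*C; k=q>0
        t=(-B[k]-np.sqrt(q[k]))/A[k]; X=E2+D[k]*t[:,None]; an=np.degrees(np.arctan2(X[:,0],X[:,1]))
        print("   holes angle (+ = towards +x) deg",np.median(an).round(1),"spread",np.percentile(an,[10,90]).round(1))
strip(*([sys.argv[1]]+[float(a) for a in sys.argv[2:7]]+[sys.argv[7]]))
E
python3 strip.py A .025 .03 .21 .39 .6 h_; python3 strip.py B .032 -.2 0 .64 .74 hb_
```

```text
time: 33.8
position: [0.4356, 0.1199, 0.1117]
tool_rot: [0.716, 0.699, -0.001, -0.001]
contact_force: [0.6, 0.2, -0.6]
opening: 0.724
grip_force: 0.0
time: 34.3
position: [0.5347, -0.0358, 0.1116]
tool_rot: [0.717, 0.697, 0.0, 0.001]
contact_force: [-0.2, 0.2, 0.1]
opening: 0.725
grip_force: 0.0
top c [0.4392 0.1231] yaw 87.8 caps 86 orange 68
   holes angle (+ = towards +x) deg 6.3 spread [-4.1 17. ]
side c [0.4408 0.1356] yaw 91.1 caps 44 orange 48
   holes angle (+ = towards +x) deg 0.2 spread [-8.  10.9]
top c [ 0.6964 -0.1008] yaw 91.3 caps 72 orange 56
   holes angle (+ = towards +x) deg 20.8 spread [ 9.5 35.5]
side c [ 0.6986 -0.0904] yaw 92.5 caps 78 orange 42
   holes angle (+ = towards +x) deg 7.6 spread [-0.1 16.6]
```

```bash
python3 -c "
from h import *
print(go(.4395,.121,.1,-2),go(.4395,.121,.012,-2))"
```

```text
(array([ 3.003, -1.914,  0.219]), np.float64(0.012), 'q6=-0.26') (array([ 3.002, -1.911,  1.979]), np.float64(0.012), 'q6=-0.26')
```

```bash
python3 -m handwheel '[[3,-1.91,0,0.012,64],[3,-1.91,0,0.012,64],[3,-1.91,0,0.012,64],[3,-1.91,0,0.012,64],[3,-1.91,1,0.012,64],[3,-1.91,1.98,0.012,64],[3,-1.91,1.98,0.012,64],[3,-1.91,1.98,0.012,50],[3,-1.91,1.98,0.012,50],[3,-1.91,1.98,0.012,40],[3,-1.91,1.98,0.012,40],[3,-1.91,1.98,0.012,40],[3,-1.91,1.98,0.012,40],[3,-1.91,1.98,0.012,40]]' 15; python3 strip.py A .025 .03 .21 .39 .6 i_;python3 -m handwheel '[[0,0,-0.3,0,40],[0,0,-0.6,0,40],[0,0,-0.8,0,40],[0,0,-0.8,0,40]]' 15; python3 strip.py A .065 .03 .21 .39 .6 j_;   python3 -c "
from h import *
print(go(.689,.1,.055,2.2),go(.689,.1,.021,2.2))"
```

```text
time: 36.25
position: [0.4425, 0.1198, 0.014]
tool_rot: [0.72, 0.694, 0.001, 0.001]
contact_force: [-1.0, -0.2, 8.5]
opening: 0.494
grip_force: 15.0
top hidden
side c [0.4443 0.0847] yaw 61.7 caps 52 orange 24
   holes angle (+ = towards +x) deg -12.8 spread [-34.3   7.9]
time: 36.85
position: [0.4417, 0.1198, 0.0534]
tool_rot: [0.72, 0.694, 0.001, 0.001]
contact_force: [-0.4, -0.2, 0.1]
opening: 0.496
grip_force: 15.0
top hidden
side c [0.4412 0.0847] yaw 69.6 caps 59 orange 26
   holes angle (+ = towards +x) deg -5.2 spread [-21.   11.1]
(array([-0.217,  4.977, -0.055]), np.float64(-0.074), 'q6=0.04') (array([-0.217,  4.977,  0.625]), np.float64(-0.074), 'q6=0.04')
```

```bash
python3 -m handwheel '[[-0.22,1,-0.05,-0.074,40],[-0.22,2,-0.05,-0.074,40],[-0.22,3,-0.05,-0.074,40],[-0.22,4,-0.05,-0.074,40],[-0.22,4.98,-0.05,-0.074,40],[-0.22,4.98,-0.05,-0.074,40],[-0.22,4.98,-0.05,-0.074,40],[-0.22,4.98,0.3,-0.074,40],[-0.22,4.98,0.5,-0.074,40],[-0.22,4.98,0.6,-0.074,40],[-0.22,4.98,0.6,-0.074,40],[-0.22,4.98,0.6,-0.074,46],[-0.22,4.98,0.6,-0.074,50],[-0.22,4.98,0.6,-0.074,56],[-0.22,4.98,0.6,-0.074,56],[-0.22,4.98,-0.5,-0.074,56],[-0.22,4.98,-1.5,-0.074,64],[-0.22,4.98,-2,-0.074,64]]' 20; python3 -m handwheel '[[0,-5,0,0,64],[0,-5,0,0,64],[0,-5,0,0,64],[0,-5,0,0,64],[0,-5,0,0,64]]'; python3 strip.py A .032 .0 .21 .64 .74 k_; python3 strip.py B .032 -.2 0 .64 .74 kb_; python3 -c "
from h import *
p=cv2.imread('pics/k_top.png');q=cv2.imread('pics/k_side.png');f=lambda a:cv2.resize(a,None,fx=3.2,fy=3.2,interpolation=2)
cv2.imwrite('pics/k.png',cv2.vconcat([f(p[130:180,240:480]),f(q[140:260,240:480])]))"
```

```text
time: 39.2
position: [0.6909, 0.0999, 0.1562]
tool_rot: [0.694, 0.72, 0.002, 0.002]
contact_force: [0.4, -0.5, -0.2]
opening: 0.726
grip_force: 0.0
time: 39.83
position: [0.4338, 0.0909, 0.1506]
tool_rot: [0.693, 0.721, -0.002, -0.002]
contact_force: [0.7, 0.3, 0.5]
opening: 0.727
grip_force: 0.0
top c [0.6883 0.1023] yaw 91.4 caps 67 orange 48
   holes angle (+ = towards +x) deg 28.5 spread [19.  42.5]
side c [0.6907 0.1133] yaw 92.1 caps 63 orange 19
   holes angle (+ = towards +x) deg 12.5 spread [ 7.7 22.1]
top c [ 0.6964 -0.1005] yaw 91.3 caps 74 orange 56
   holes angle (+ = towards +x) deg 20.4 spread [ 9.1 34.4]
side c [ 0.7    -0.0902] yaw 92.2 caps 75 orange 42
   holes angle (+ = towards +x) deg 4.1 spread [-3.4 12.3]
```

View pics/k.png

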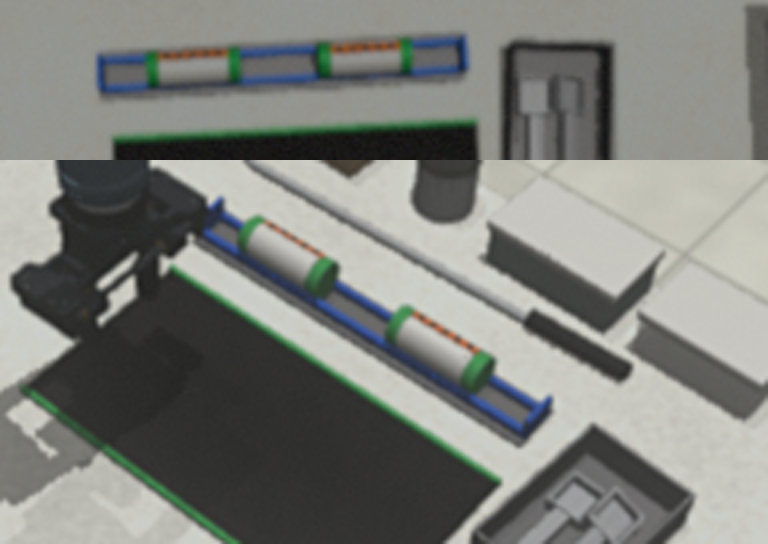

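Both tubes ended about 20 to 28° towards +x, which is a systematic shift when placing. I'll regrasp A, watch where the rotation happens, and give it a half turn so the error cancels.

```bash
python3 -c "
from h import *
print(ctrl.state()['qpos'].round(2),go(.6893,.1,.15,2.2),go(.6893,.1,.019,2.2))"
```

```text
[-0.06 -0.    1.99  0.    1.15 -0.1 ] (array([0.009, 4.958, 0.08 ]), np.float64(-0.001), 'q6=-0.10') (array([0.01 , 4.951, 2.7  ]), np.float64(-0.001), 'q6=-0.10')
```

```bash
python3 -m handwheel '[[0,4.95,0,0,60],[0,4.95,0,0,60],[0,4.95,0,0,60],[0,4.95,0,0,60],[0,4.95,0,0,60],[0,4.95,1,0,60],[0,4.95,2,0,60],[0,4.95,2.6,0,60],[0,4.95,2.8,0,60],[0,4.95,2.8,0,60],[0,4.95,2.8,0,50],[0,4.95,2.8,0,46],[0,4.95,2.8,0,40],[0,4.95,2.8,0,40],[0,4.95,2.8,0,40],[0,4.95,2.8,0,40]]' 15; python3 strip.py A .032 .0 .21 .64 .74 l_;python3 -m handwheel '[[0,0,-0.3,0,40],[0,0,-0.6,0,40],[0,0,-0.9,0,40],[0,0,-0.9,0,40]]' 25; python3 strip.py A .077 .0 .21 .64 .76 m_;python3 -c "
from h import *
p=cv2.imread('pics/l_side.png');q=cv2.imread('pics/m_side.png');f=lambda a:cv2.resize(a,None,fx=5,fy=5,interpolation=2)
cv2.imwrite('pics/lm.png',cv2.hconcat([f(p[130:230,280:355]),f(q[130:230,280:355])]))"
```

```text
time: 42.02
position: [0.6896, 0.0997, 0.0149]
tool_rot: [0.694, 0.72, 0.002, 0.002]
contact_force: [5.0, 0.4, 4.9]
opening: 0.496
grip_force: 15.0
top c [0.6872 0.1494] yaw 89.0 caps 40 orange 0
side c [0.6939 0.0645] yaw 60.0 caps 43 orange 6
   holes angle (+ = towards +x) deg -14.7 spread [-29.4  -4. ]
time: 42.62
position: [0.688, 0.0998, 0.0594]
tool_rot: [0.694, 0.72, 0.001, 0.001]
contact_force: [-0.4, -0.7, -0.3]
opening: 0.491
grip_force: 25.0
top c [0.6865 0.1499] yaw 103.6 caps 45 orange 0
side c [0.6912 0.0639] yaw 62.8 caps 42 orange 8
   holes angle (+ = towards +x) deg -11.8 spread [-29.4  -1.6]
```

View pics/lm.png

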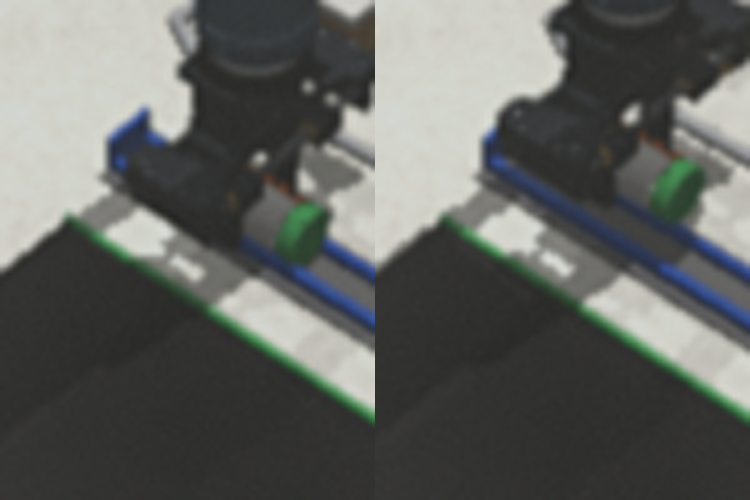

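```bash
python3 -c "
from h import *
print(ctrl.state()['qpos'].round(3),go(.6893,.1,.06,2.2), go(.6893,.1,.06,1.5))"
```

```text
[-0.026  0.626  1.392 -0.     1.124 -0.064] (array([ 0.002,  0.053, -0.053]), np.float64(-0.0), 'q6=-0.06') (array([ 0.002,  0.053, -0.053]), np.float64(0.012), 'q6=-0.06')
```

```bash
python3 -m handwheel '[[0,0.05,0,3.14,40],[0,0.05,0,3.14,40],[0,0.05,0,3.14,40],[0,0.05,0,3.14,40],[0,0.05,0,3.14,40],[0,0.05,0,3.14,40],[0,0.05,0,3.14,40],[0,0.05,0,3.14,40],[0,0.05,0,3.14,40],[0,0.05,0,3.14,40],[0,0.05,0,3.14,40],[0,0.05,0,3.14,40],[0,0.05,0,3.14,40],[0,0.05,0,3.14,40],[0,0.05,0,3.14,40],[0,0.05,0,3.14,40],[0,0.05,0,3.14,40],[0,0.05,0,3.14,40],[0,0.05,0,3.14,40],[0,0.05,0,3.14,40]]' 25; python3 -c "
from h import *
print(go(.6893,.1,.06,2.2), go(.6893,.1,.015,2.2))"; python3 strip.py A .077 .0 .21 .64 .76 n_
```

```text
time: 45.22
position: [0.6891, 0.0999, 0.057]
tool_rot: [0.721, -0.692, -0.0, 0.0]
contact_force: [-0.1, 0.2, -1.6]
opening: 0.492
grip_force: 25.0
(array([-0.002, -0.004, -0.06 ]), np.float64(0.003), 'q6=3.07') (array([-0.002, -0.004,  0.84 ]), np.float64(0.003), 'q6=3.07')
top c [0.6845 0.143 ] yaw 73.8 caps 36 orange 20
   holes angle (+ = towards +x) deg -0.5 spread [-19.9  37.5]
side c [0.6926 0.0565] yaw 64.4 caps 40 orange 20
   holes angle (+ = towards +x) deg -51.2 spread [-69.5 -33.9]
```

```bash
python3 -m handwheel '[[0,0,0.3,0,40],[0,0,0.6,0,40],[0,0,0.76,0,40],[0,0,0.8,0,40],[0,0,0.8,0,40]]' 25; python3 strip.py A .032 .0 .21 .64 .74 o_; python3 -m handwheel '[[0,0,0,0,46],[0,0,0,0,50],[0,0,0,0,56],[0,0,0,0,56],[0,0,-1,0,56],[0,0,-2,0,60],[0,0,-2.5,0,60],[0,4,-2.5,0,64],[0,4,-2.5,0,64],[0,4,-2.5,0,64],[0,4,-2.5,0,64]]' 10; python3 strip.py A .032 .0 .21 .64 .74 p_; python3 -c "
from h import *
p=cv2.imread('pics/p_top.png');q=cv2.imread('pics/o_side.png');f=lambda a:cv2.resize(a,None,fx=3.2,fy=3.2,interpolation=2)
cv2.imwrite('pics/p.png',cv2.vconcat([f(p[130:180,240:480]),f(q[130:250,240:480])]))"
```

```text
time: 45.95
position: [0.6893, 0.0999, 0.0171]
tool_rot: [0.721, -0.693, -0.0, 0.0]
contact_force: [-0.2, 0.2, -0.2]
opening: 0.49
grip_force: 25.0
top c [0.6871 0.1455] yaw 59.7 caps 34 orange 13
   holes angle (+ = towards +x) deg 4.8 spread [-10.1  48.3]
side c [0.6974 0.0593] yaw 71.2 caps 39 orange 16
   holes angle (+ = towards +x) deg -49.7 spread [-60.8 -39. ]
time: 47.42
position: [0.4849, 0.0923, 0.1411]
tool_rot: [0.721, -0.693, -0.001, 0.001]
contact_force: [0.8, -0.3, 1.3]
opening: 0.725
grip_force: 0.0
top c [0.6891 0.096 ] yaw 92.4 caps 73 orange 54
   holes angle (+ = towards +x) deg -26.3 spread [-36.6 -15.8]
side c [0.6915 0.107 ] yaw 93.1 caps 65 orange 62
   holes angle (+ = towards +x) deg -33.1 spread [-43.3 -22.8]
```

View pics/p.png

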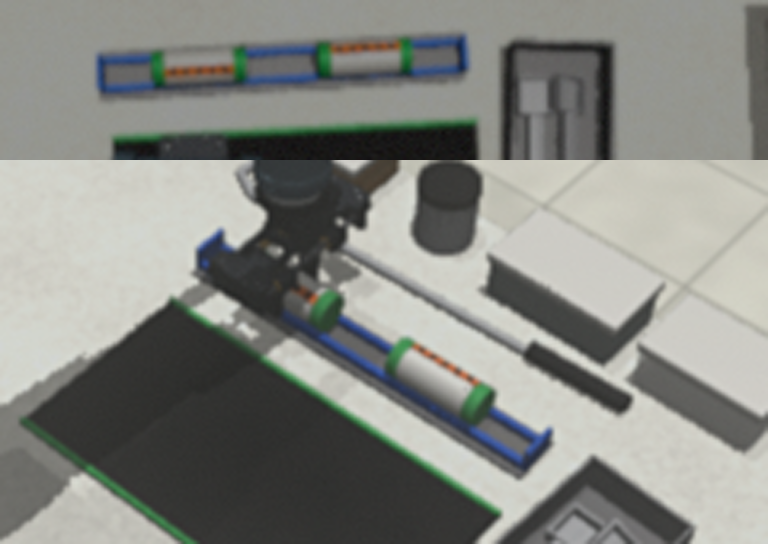

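The rotation therefore happens when gripping on the mat, because A's half turn mirrored cleanly from +27° to -27°. I'll take A back to the mat, roll it +x by about 10 mm and re-grip it with the pads centred.

```bash
python3 -c "
from h import *
print(go(.6893,.097,.141,2.2))"
```

```text
(array([ 0.06 , -4.008,  0.039]), np.float64(0.001), 'q6=3.05')
```

```bash
python3 -m handwheel '[[0.06,-4.07,0,-3.14,60],[0.06,-4.07,0,-3.14,60],[0.06,-4.07,0,-3.14,60],[0.06,-4.07,0,-3.14,60],[0.06,-4.07,0,-3.14,60],[0.06,-4.07,0,-3.14,60],[0.06,-4.07,0,-3.14,60],[0.06,-4.07,0,-3.14,60],[0.06,-4.07,0,-3.14,60],[0.06,-4.07,0,-3.14,60],[0.06,-4.07,0,-3.14,60],[0.06,-4.07,0,-3.14,60],[0.06,-4.07,0,-3.14,60],[0.06,-4.07,0,-3.14,60],[0.06,-4.07,0,-3.14,60],[0.06,-4.07,0,-3.14,60],[0.06,-4.07,0,-3.14,60],[0.06,-4.07,0,-3.14,60],[0.06,-4.07,0,-3.14,60]]' 15; python3 -c "
from h import *
print(go(.6893,.097,.015,2.2))"
```

```text
time: 49.9
position: [0.6938, 0.0969, 0.1421]
tool_rot: [0.695, 0.719, 0.0, 0.0]
contact_force: [0.5, 0.4, -0.8]
opening: 0.683
grip_force: 0.0
(array([ 0.005, -0.092,  2.541]), np.float64(-0.003), 'q6=-0.07')
```

```bash
python3 -m handwheel '[[0,-0.09,1,0,60],[0,-0.09,2,0,60],[0,-0.09,2.5,0,60],[0,-0.09,2.54,0,60],[0,-0.09,2.54,0,50],[0,-0.09,2.54,0,46],[0,-0.09,2.54,0,40],[0,-0.09,2.54,0,40],[0,-0.09,2.54,0,40],[0,-0.09,2.1,0,40],[0,-0.09,1.75,0,40],[0,-1,1.75,0,40],[0,-2,1.75,0,40],[0,-3,1.75,0,40],[0,-3.9,1.75,0,40],[0,-3.9,1.75,0,40],[0,-3.9,2.2,0,40],[0,-3.9,2.5,0,40],[0,-3.9,2.62,0,40],[0,-3.9,2.62,0,40]]' 20; python3 -m handwheel '[[0,0,0.06,0,40],[0,0,0.06,0,46],[0,0,0.06,0,50],[0,0,0.06,0,50],[0,0.06,0.06,0,50],[0,0.12,0.06,0,50],[0,0.18,0.06,0,50],[0,0.24,0.06,0,50],[0,0.24,0.06,0,50],[0,0.24,0.06,0,40],[0,0.24,0.06,0,40],[0,0.24,0.06,0,40],[0,0.24,0.06,0,40],[0,0.24,0.06,0,46],[0,0.24,0.06,0,50],[0,0.24,0.06,0,60],[0,0.24,-1,0,60],[0,0.24,-2,0,60],[0,-3,-2,0,60],[0,-3,-2,0,60]]' 15; python3 strip.py A .025 .0 .21 .39 .62 q_; python3 -c "
from h import *
print(go(.55,.1,.008,2.2))"
```

```text
time: 52.4
position: [0.4984, 0.0896, 0.0111]
tool_rot: [0.694, 0.72, -0.0, -0.0]
contact_force: [-0.5, -0.8, -1.3]
opening: 0.492
grip_force: 19.9
time: 54.9
position: [0.3844, 0.0852, 0.1119]
tool_rot: [0.694, 0.72, 0.001, 0.001]
contact_force: [-0.4, -0.4, 0.3]
opening: 0.681
grip_force: 0.0
top c [0.5106 0.0886] yaw 93.3 caps 85 orange 54
   holes angle (+ = towards +x) deg 2.0 spread [-7.8 11.9]
side c [0.5108 0.0999] yaw 92.6 caps 90 orange 51
   holes angle (+ = towards +x) deg -2.6 spread [-10.5   6.1]
(array([0.139, 3.498, 1.978]), np.float64(0.001), 'q6=-0.12')
```

```bash
python3 -m handwheel '[[0,0,0,0,60],[0,0,0,0,60]]' 15; python3 -c "
from h import *
print(go(.5107,.09,.009,2.7))"
```

```text
time: 55.25
position: [0.3871, 0.0851, 0.112]
tool_rot: [0.694, 0.72, 0.001, 0.001]
contact_force: [0.5, 0.0, -0.0]
opening: 0.677
grip_force: 0.0
(array([0.005, 2.47 , 2.066]), np.float64(-0.009), 'q6=-0.12')
```

```bash
python3 -m handwheel '[[0,1.2,0,0,60],[0,2.47,0,0,60],[0,2.47,0,0,60],[0,2.47,1,0,60],[0,2.47,2,0,60],[0,2.47,2.06,0,60],[0,2.47,2.06,0,60],[0,2.47,2.06,0,50],[0,2.47,2.06,0,46],[0,2.47,2.06,0,40],[0,2.47,2.06,0,40],[0,2.47,2.06,0,40],[0,2.47,1.7,0,40],[0,2.47,1.3,0,40],[0,2.47,1.15,0,40],[0,2.47,1.15,0,40],[0,2.47,1.15,0,40]]' 20;python3 -c "
from h import *
print(go(.6893,.1,.055,2.2),go(.6893,.1,.0165,2.2))"
```

```text
time: 57.38
position: [0.508, 0.09, 0.0532]
tool_rot: [0.694, 0.72, -0.0, -0.0]
contact_force: [-0.1, 0.9, -1.1]
opening: 0.492
grip_force: 20.0
(array([ 0.062,  3.632, -0.039]), np.float64(-0.0), 'q6=-0.09') (array([0.062, 3.633, 0.731]), np.float64(-0.0), 'q6=-0.09')
```

```bash
python3 -m handwheel '[[0.06,1,0,0,40],[0.06,2,0,0,40],[0.06,3,0,0,40],[0.06,3.63,0,0,40],[0.06,3.63,0,0,40],[0.06,3.63,0,0,40],[0.06,3.63,0.4,0,40],[0.06,3.63,0.65,0,40],[0.06,3.63,0.72,0,40],[0.06,3.63,0.72,0,40],[0.06,3.63,0.72,0,46],[0.06,3.63,0.72,0,50],[0.06,3.63,0.72,0,58],[0.06,3.63,-0.4,0,58],[0.06,3.63,-1.4,0,60],[0.06,3.63,-1.4,0,60],[0.06,0,-1.4,0,60],[0.06,0,-1.4,0,60],[0.06,0,-1.4,0,60],[0.06,0,-1.4,0,60]]' 20; python3 strip.py A .032 .0 .21 .64 .74 r_;  python3 strip.py B .032 -.2 0 .64 .74 rb_; python3 -m handwheel '[[0,0,0,0,60]]';python3 -c "
from h import *
print(go(.697,-.1,.11,2.2),go(.697,-.1,.0155,2.2))"
```

```text
time: 59.88
position: [0.5022, 0.0935, 0.1211]
tool_rot: [0.693, 0.721, -0.002, -0.003]
contact_force: [-0.6, -0.6, 0.4]
opening: 0.681
grip_force: 0.0
top c [0.6882 0.0986] yaw 91.3 caps 69 orange 58
   holes angle (+ = towards +x) deg 9.7 spread [-1.5 21.3]
side c [0.6906 0.1103] yaw 93.5 caps 63 orange 40
   holes angle (+ = towards +x) deg -0.7 spread [-8.7  8.9]
top c [ 0.6964 -0.1007] yaw 91.3 caps 72 orange 55
   holes angle (+ = towards +x) deg 20.5 spread [ 9.4 34.4]
side c [ 0.7  -0.09] yaw 92.2 caps 74 orange 41
   holes angle (+ = towards +x) deg 4.3 spread [-3.4 12.3]
time: 60.2
position: [0.5099, 0.0928, 0.1239]
tool_rot: [0.694, 0.72, 0.0, 0.0]
contact_force: [1.0, 0.2, 0.3]
opening: 0.68
grip_force: 0.0
(array([-3.995,  3.594,  0.282]), np.float64(-0.001), 'q6=-0.09') (array([-3.995,  3.592,  2.172]), np.float64(-0.001), 'q6=-0.09')
```

A is now within about 10° of up. I'll mend B the same way, with a roll of about 7 mm towards -x.

```bash
python3 -m handwheel '[[-4,3.59,0.2,0,60],[-4,3.59,0.2,0,60],[-4,3.59,0.2,0,60],[-4,3.59,0.2,0,60],[-4,3.59,0.2,0,60],[-4,3.59,0.2,0,60],[-4,3.59,0.2,0,60],[-4,3.59,1,0,60],[-4,3.59,1.8,0,60],[-4,3.59,2.15,0,60],[-4,3.59,2.17,0,60],[-4,3.59,2.17,0,50],[-4,3.59,2.17,0,46],[-4,3.59,2.17,0,40],[-4,3.59,2.17,0,40],[-4,3.59,2.17,0,40],[-4,3.59,1.8,0,40],[-4,3.59,1.4,0,40],[-4,3.59,1.4,0,40]]' 20; python3 -c "
from h import *
print(go(.53,-.1,.055,2.2),go(.53,-.1,.008,2.2))"
```

```text
time: 62.58
position: [0.6968, -0.1006, 0.0566]
tool_rot: [0.694, 0.72, 0.001, 0.002]
contact_force: [-0.1, 0.3, 0.0]
opening: 0.492
grip_force: 20.0
(array([ 0.139, -3.332,  0.02 ]), np.float64(-0.0), 'q6=-0.35') (array([ 0.14 , -3.336,  0.96 ]), np.float64(-0.0), 'q6=-0.35')
```

```bash
python3 -m handwheel '[[0.14,-1,0,0,40],[0.14,-2,0,0,40],[0.14,-3,0,0,40],[0.14,-3.33,0,0,40],[0.14,-3.33,0,0,40],[0.14,-3.33,0.5,0,40],[0.14,-3.33,0.8,0,40],[0.14,-3.33,0.92,0,40],[0.14,-3.33,0.94,0,40],[0.14,-3.33,0.94,0,46],[0.14,-3.33,0.94,0,50],[0.14,-3.33,0.94,0,50],[0.14,-3.39,0.94,0,50],[0.14,-3.45,0.94,0,50],[0.14,-3.52,0.94,0,50],[0.14,-3.52,0.94,0,46],[0.14,-3.52,0.94,0,40],[0.14,-3.52,0.94,0,40],[0.14,-3.52,0.94,0,40],[0.14,-3.52,0.94,0,40]]' 20;  python3 -m handwheel '[[0,0,0,0,46],[0,0,0,0,50],[0,0,0,0,60],[0,0,-1,0,60],[0,0,-2,0,60],[0,-2.5,-2,0,60],[0,-2.5,-2,0,60],[0,-2.5,-2,0,60],[0,-2.5,-2,0,60]]'; python3 strip.py B .025 -.21 .0 .39 .62 s_; python3 -c "
from h import *
print(go(.55,.1,.008,2.2))"
```

```text
time: 65.08
position: [0.5192, -0.0998, 0.0067]
tool_rot: [0.694, 0.72, -0.0, -0.0]
contact_force: [-0.6, -0.3, 0.7]
opening: 0.485
grip_force: 20.0
time: 66.2
position: [0.3952, -0.1051, 0.1075]
tool_rot: [0.694, 0.72, 0.0, 0.001]
contact_force: [0.1, -0.9, -0.7]
opening: 0.682
grip_force: 0.0
top c [ 0.5203 -0.1004] yaw 93.3 caps 82 orange 49
   holes angle (+ = towards +x) deg -13.4 spread [-22.   -5.1]
side c [ 0.5234 -0.1394] yaw 68.2 caps 65 orange 62
   holes angle (+ = towards +x) deg -47.5 spread [-81.5 -23.2]
(array([3.986, 3.232, 1.991]), np.float64(-0.0), 'q6=-0.59')
```

```bash
python3 -m handwheel '[[0,1.2,0,0,60],[0,2.4,0,0,60],[0,2.58,0,0,60],[0,2.58,0,0,60],[0,2.58,1,0,60],[0,2.58,1.9,0,60],[0,2.58,1.99,0,60],[0,2.58,1.99,0,60],[0,2.58,1.99,0,50],[0,2.58,1.99,0,46],[0,2.58,1.99,0,40],[0,2.58,1.99,0,40],[0,2.58,1.99,0,40]]' 20; python3 -m handwheel '[[0,0,-0.4,0,40],[0,0,-0.8,0,40],[0,0,-0.95,0,40],[0,0,-0.95,0,40],[0,0,-0.95,0,40]]'; python3 -c "
from h import *
print(go(.697,-.1,.055,2.2),go(.697,-.1,.0165,2.2))"
```

```text
time: 67.92
position: [0.5243, -0.1, 0.0086]
tool_rot: [0.693, 0.72, 0.0, 0.001]
contact_force: [-1.0, 0.3, 7.3]
opening: 0.49
grip_force: 20.0
time: 68.55
position: [0.5227, -0.0994, 0.054]
tool_rot: [0.694, 0.72, -0.0, -0.001]
contact_force: [-0.3, -0.2, -1.5]
opening: 0.494
grip_force: 20.0
(array([-0.145,  3.484, -0.024]), np.float64(-0.0), 'q6=-0.45') (array([-0.146,  3.485,  0.746]), np.float64(-0.0), 'q6=-0.45')
```

```bash
python3 -m handwheel '[[-0.14,1,0,0,40],[-0.14,2,0,0,40],[-0.14,3,0,0,40],[-0.14,3.48,0,0,40],[-0.14,3.48,0,0,40],[-0.14,3.48,0,0,40],[-0.14,3.48,0.4,0,40],[-0.14,3.48,0.65,0,40],[-0.14,3.48,0.73,0,40],[-0.14,3.48,0.73,0,40],[-0.14,3.48,0.73,0,46],[-0.14,3.48,0.73,0,50],[-0.14,3.48,0.73,0,58],[-0.14,3.48,-0.4,0,58],[-0.14,3.48,-1.4,0,60],[-0.14,3.48,-1.4,0,60],[-0.14,-3,-2,0,60],[-0.14,-3,-2,0,60],[-0.14,-3,-2,0,60],[-0.14,-3,-2,0,60]]' 20; python3 -m handwheel '[[0,-2,-1,0,60],[0,-2,-1,0,60],[0,-2,-1,0,60]]'; python3 strip.py A .032 .0 .21 .64 .74 u_;  python3 strip.py B .032 -.2 0 .64 .74 ub_; python3 tools.py; python3 -c "
from h import *
p=cv2.imread('pics/ub_top.png');f=lambda a,k:cv2.resize(a,None,fx=k,fy=k,interpolation=2)
cv2.imwrite('pics/u.png',f(p[80:270,150:480],2.4))"
```

```text
time: 71.05
position: [0.4462, -0.1091, 0.147]
tool_rot: [0.693, 0.721, -0.0, -0.001]
contact_force: [0.1, -1.2, 1.6]
opening: 0.679
grip_force: 0.0
time: 71.42
position: [0.3477, -0.1136, 0.199]
tool_rot: [0.694, 0.72, 0.0, 0.002]
contact_force: [0.6, 0.7, 1.0]
opening: 0.682
grip_force: 0.0
top c [0.6882 0.0988] yaw 91.3 caps 67 orange 58
   holes angle (+ = towards +x) deg 9.7 spread [-1.5 21.3]
side c [0.6942 0.0611] yaw 62.9 caps 40 orange 30
   holes angle (+ = towards +x) deg -38.4 spread [-72.8 -11.1]
top c [ 0.6964 -0.1002] yaw 91.3 caps 78 orange 53
   holes angle (+ = towards +x) deg 9.6 spread [-0.8 20.8]
side c [ 0.6994 -0.0893] yaw 92.8 caps 76 orange 49
   holes angle (+ = towards +x) deg -3.7 spread [-12.1   5.6]
top 154 rect c 299 368 wh [59. 37.] mean [296. 368.] yaw of long axis -89.0 hsv [35. 12. 40.] z 0.021 [0.033 0.026]
side 108 rect c 298 362 wh [69. 30.] mean [297. 363.] yaw of long axis 67.3 hsv [45.  5. 50.] z 0.022 [0.017 0.018]
```

View pics/u.png

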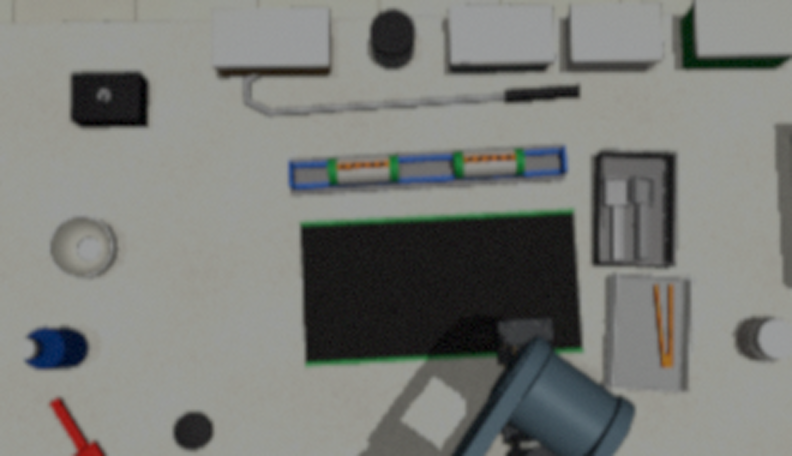

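The picture shows both tubes in the rack with holes up within about 10°, both scoops in the grey tub and the tweezers in the clear tub. The bystanders haven't moved, so I'm handing in.

```bash
python3 -c "
from cell import ctrl
print(ctrl.job_done())"
```

```text
the job is handed in; nothing more can be done
None
```

The job is handed in, with no verdict returned: both tubes lie in the rack with holes within about 10° of up, the one pair of tweezers on the table is in the clear tub, both scoops are in the grey tub, and no bystander appeared to have moved in the last picture.

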